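# Open the bread case and press its sash home at the height mark

### The job

Open the bread case: slide its bolt to the left, clear of the sash's lug, then push up under the edge of its brass lift plate and raise the glazed sash to the height mark on the left post. Somewhere close to the mark it comes up against a rubber buffer hidden in the post: feel for it, press the sash home against it with a steady push of about 10 N for a second, never more than 18 N, and leave it up there, without slamming it or disturbing the loaf and the things standing about.

Things in the scene. Friction and masses are not known exactly. Their poses are not given: they have to be found in the camera images.
- case: Wooden bread case fixed on the worktop, 240 deep (x), 360 wide (y), roof 184 high, two front posts (front faces x = -120), cross head to 309. Origin: centre of its underside; x to its back, y to its left seen from the robot, z up. A block 52 high before the left post (x -205 to -118, y 119 to 201) carries the bolt. Under the lift plate is only free worktop, back to the 30 high sill at x = -120.
- sash: Glazed wooden front, 296 wide, 133 high, slides straight up. Counterbalanced: stays where left, 1 to 4 N raise it. Origin: middle of its lower edge, axes as the case's; shut, it lies at x = -105, z = 32 in the case. A brass lug (20 wide, 10 thick, 78 long) juts forward at y = 96 from its foot, top 23 above the sash's lower edge.
- lift_plate (a point): Centre of the underside of the lift plate's round pad, a flat brass disc 50 across and 9 thick on a stem 26 wide that juts straight forward from the sash at y = 0. The sash's face is 83 behind this point; it lies 50 above the sash's lower edge, 82 above the worktop when the sash is shut. Moves with the sash.
- sash_top (a point): Middle of the sash's top edge, 133 above the sash's origin; to be brought up to the height mark. Moves with the sash.
- mark: Height mark: a brass clip 22 high round the left post, with a thin brass pointer that reaches over the sash's path. Origin: in the middle of the post (case x = -105, y = 165) at the pointer's height, 51 to 89 above the shut sash's top edge. A hidden rubber buffer (8 N per mm of squeeze) stops the sash when its top edge is somewhere from 8 below to 8 above the pointer; it cannot be seen.
- bolt (a joint): Slide of the dark steel bolt, a rod 10 thick along the case's y axis, 2 above the sash's lug and across it, so that the sash cannot rise. Metres; 0 = shut, grows as it slides left (case +y), clear of the lug from 0.023, end stop 0.036. Friction about 2 N; it stays where left.
- bolt_knob (a point): Centre of the ball (18 across) on the bolt's upright brass knob; the stem below is 12 thick. The ball's centre lies 36 above the rod's axis, at x = -180, y = 140 + bolt travel, z = 98 in the case's frame; the post's front face is 60 behind it. Brass staples left and right of it reach to z = 73.
- loaf: Plaited loaf, 179 x 279 x 91, loose on the floor of the case; origin at the centre of its underside. Leave alone.
- jigger: Double cone brass measuring cup, 47 across, 101 high, standing to the left in front of the case; origin at the centre of its underside. Leave alone.
- can: Slim drink can, 53 across, 135 high, standing to the left of the case; origin at the centre of its underside. Leave alone.
- glass: Tumbler with ice, 73 across, 100 high, standing to the right in front of the case; origin at the centre of its underside. Leave alone.

How it is judged (in metres and radians):
On the way, in this order (a step that is already met when the one before it is completed fails the run):
1. the bolt is drawn clear of the lug (value of joint bolt above 0.023 m), for 0.2 s.
2. the sash is pressed up against the hidden buffer at the mark with more than 6 N (contact force between sash and mark above 6 N), for 0.5 s.
At the end, for the whole second after the job is handed in: The sash is at rest with its top edge within 11 mm of the mark's pointer height, where the buffer stopped it, and the bolt is still drawn (23 mm or more) (z of sash_top in the frame of mark between -0.011 and 0.011 m and linear speed of sash below 0.005 m/s and value of joint bolt above 0.023 m); the robot touches nothing.
It fails at once if the sash is forced against the buffer with more than 18 N (contact force between sash and mark above 18 N).
It fails at once if the sash is slammed (faster than 0.3 m/s) (linear speed of sash above 0.3 m/s).
It fails at once if a bystander or the loaf is moved more than 20 mm (distance of any of loaf, jigger, can, glass from where it was at the start of the episode above 0.02 m).
It also fails if it takes over 61 s, if anything falls off the work surface, if the arm or the gripper's body presses on something with over 40 N, if the wrist force passes 120 N, or if a joint passes its speed limit or range.

### The arm

A 6-joint arm with a two-finger parallel gripper is mounted at the origin on a cart in front of the work surface, level with it; the furniture and walls round the work are solid. World frame = base frame: x ahead of the robot, y to its left, z up, the work surface at z = 0. Lengths are in m, angles in degrees, forces in N, time in s.
With the tool pointing down it reaches from about 0.375 to 0.925 m from the base axis. Payload 5.7 kg.
Tool frame: the origin (TCP) lies at the very end of the fingers, on their centre line; the grasp point (between the pads) lies robot.grasp_offset behind it (robot.grasp_offset is the distance from the TCP to the grasp point, in m); z points along the fingers, y is the line along which they close (so a half turn about z gives the same grasp; the last joint's range is limited). The gripper opens to 88 mm and grips with 3 to 60 N. Pads are 20 mm wide; open, the fingers measure 115 mm over their backs; the gripper's body (75 mm by 178 mm) begins 61 mm behind the grasp point.
Start: joints at [-73.459, 20.558, 86.54, -0, 72.909, -6.595], TCP at [0.236, -0.552, 0.223] pointing down, gripper open.
Joint ranges: [-170.27, 170.27], [-57.76, 135], [12.27, 136.19], [-55.21, 235.2], [11.17, 155.16], [-170.74, 170.74]. Speed limits (degrees/s): [136.94, 136.94, 180, 180, 180, 180].

### API

Orientations are given as a 3x3 rotation matrix whose columns are the frame's x, y, z axes.
In Python, from cell import robot, imaging gives the robot as it stands.
- The arm moves only by the tool apply_moves, never from a script. Its argument "rows" is a list of rows, each a list of 3 entries, a list of its own where there are three numbers: the turn, a rotation vector about the tool's x, y, z scaled (see below), then the shift along the tool's x, y, z scaled (see below), then the opening, from 0 (shut) to 1 (fully open). In form: [[[rx, ry, rz], [tx, ty, tz], grip], ...]. A call has 1 to 5 rows; each row shifts and turns the commanded pose from where the row before left it, along the tool's axes as they then stand; what a row does not reach is not made up. The controller multiplies each number of a shift by 100 mm and each number of a turn by pi/4 rad. A row lasts 1/10 s, in which the tool goes at most 50 mm and 8.59 degrees, less where a joint would pass 70% of its speed; a pose out of reach is approached as far as the arm can. A call with a number of a shift or a turn outside -1 to 1 is refused whole. A call with a gripper value outside its range is refused whole. The fingers move at their own pace and stop on an object; "grip_force" is the grip in N (left out, the last holds). Time passes only in rows, so rows that do not move let the fingers close. It gives the time, the measured TCP pose, the force, the opening and the grip force at its end, in the units of the state.
- robot.get_obs(): the state, without advancing time (a new reading comes with each control period).
- imaging.get_image(name): name is "scene" or "top"; returns a dict with "img" (420x560x3 uint8, red, green, blue), "fx", "fy", "cx", "cy" (pixels), "pose" (4x4, takes a point from camera to world coordinates). Camera axes: x right, y down, z forward; pixel columns grow to the right and rows downward; lengths in m; the calibration is good to about 2 mm. A picture is of the moment at which its call begins. There is no depth.
- robot.hand_in(): hands the job in; it is judged then, once.
The state is a dict: "time_s": time; "q": joint angles; "joint_vel": joint speeds; "tau": joint torques, N m; "ee_pos": TCP position; "tool_rot": TCP orientation; "ft_force": force on the tool from outside, world axes, zero at the start; "ft_torque": the same for the moment, N m; "width": finger opening in m; "grasp_force": force on a finger pad.
Only numpy, scipy, OpenCV 4.12 (cv2) and the standard library are available. Lean on these libraries where they do the work, as an engineer would, in place of code of your own. Each camera call takes 0.05 s, during which the arm holds its last target. There are 200 camera calls.

## Working session

There is one attempt and no reset: what is moved stays moved. The work goes in short steps, Python scripts to look and compute and a tool call to move; the robot and the scene stay as the last step left them, time stands still between calls to the robot, and variables do not carry over. Pictures are saved under pics/ and viewed, at most 10 in all, crops included, and the job is handed in when it is done.

Besides the shell and the picture viewer there is one more tool, called after "Call:" as name([rows], argument=value, ...), one row to a line, values as JSON. apply_moves: Moves the arm, as the interface text tells. Shifts and turns lie within -1 to 1; 1 stands for 100 mm of shift or pi/4 rad of turn. Its arguments: {"type":"object","properties":{"rows":{"type":"array"},"grip_force":{"type":"number"}},"required":["rows"]}

```bash
mkdir -p pics; python3 - <<'E'
from cell import robot, imaging
import cv2,numpy as np,pickle
d={}
for n in("scene","top"):
    r=imaging.get_image(n);d[n]=r;cv2.imwrite(f"pics/{n}0.png",cv2.resize(r["img"][:,:,::-1],None,fx=1.42,fy=1.42,interpolation=cv2.INTER_CUBIC))
    print(n,r["fx"],r["fy"],r["cx"],r["cy"],np.round(r["pose"],4).tolist())
pickle.dump(d,open("d0.pkl","wb"))
o=robot.get_obs();print(o["time_s"],o["ee_pos"],np.round(o["tool_rot"],3).tolist(),o["ft_force"],o["width"],robot.grasp_offset)
E
```

```text
scene 484.67661650551764 484.67661650551764 273.43855986540746 217.9498656278269 [[-0.7005, -0.4493, 0.5545, -0.1388], [-0.7136, 0.4283, -0.5544, 0.7108], [0.0116, -0.784, -0.6206, 0.9562], [0.0, 0.0, 0.0, 1.0]]
top 543.1468537052024 543.1468537052024 268.1894222817108 214.07702327149744 [[0.0218, -0.7903, 0.6124, -0.5516], [-0.9998, -0.0149, 0.0164, -0.0509], [-0.0039, -0.6126, -0.7904, 1.5863], [0.0, 0.0, 0.0, 1.0]]
0.1 [ 0.23556891 -0.55113322  0.22188433] [[0.92, 0.393, -0.0], [0.393, -0.92, 0.002], [0.0, -0.002, -1.0]] [ 0.82333792 -0.52709104 -0.37718603] 0.0881006594978102 0.0187
```

View pics/scene0.png

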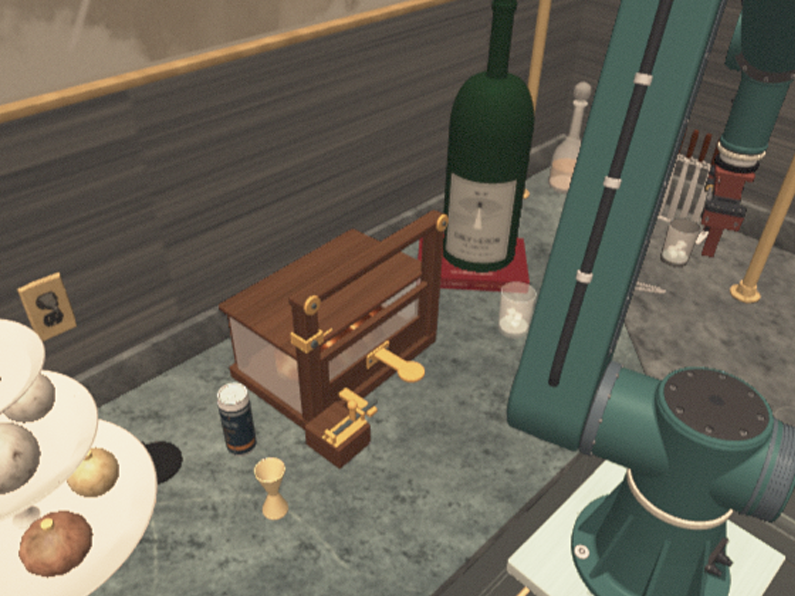

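View pics/top0.png

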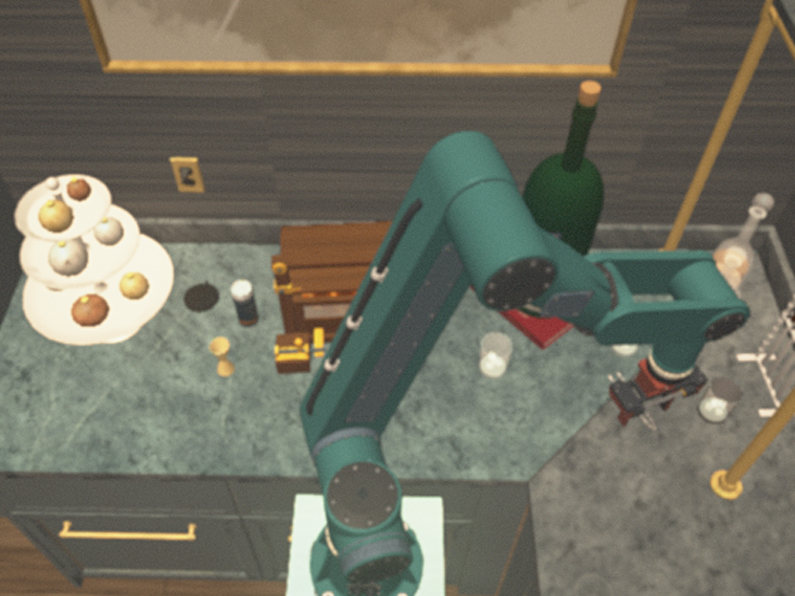

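The scene view shows the case with its bolt block near (340,430), the lift pad at (410,370), the mark clip near (308,338), the jigger at (272,490) and the can at (237,418), with the glass at (516,308). I'll crop it for finer pixel positions.

```bash
python3 - <<'E'
import cv2,pickle
d=pickle.load(open("d0.pkl","rb"))
im=d["scene"]["img"][:,:,::-1]
c=im[145:345,150:350]   # u0=150 v0=145
c=cv2.resize(c,(600,600),interpolation=cv2.INTER_CUBIC)
cv2.imwrite("pics/crop0.png",c)
E
```

```text
(no output)
```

View pics/crop0.png

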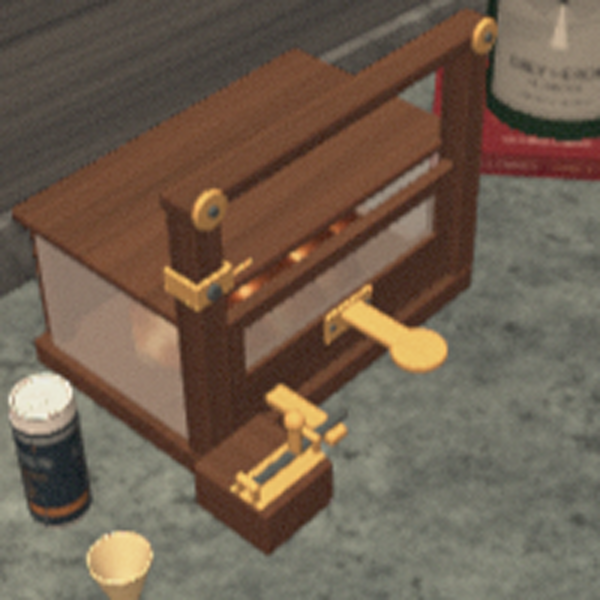

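The crop (3x, offset 150,145) shows the knob ball at (295,421), the pad's top centre at (418,350), the bottom corner of the block at (268,552), the clip at (200,287) with its pointer tip at (250,264), and the lug at (297,402).

```bash
cat > h.py <<'E'
import numpy as np,pickle
from scipy.optimize import least_squares
def proj(c,P):
    T=np.linalg.inv(c["pose"]);p=np.atleast_2d(P)@T[:3,:3].T+T[:3,3]
    return np.c_[c["fx"]*p[:,0]/p[:,2]+c["cx"],c["fy"]*p[:,1]/p[:,2]+c["cy"]]
def ray(c,u,v):
    d=c["pose"][:3,:3]@[(u-c["cx"])/c["fx"],(v-c["cy"])/c["fy"],1];return c["pose"][:3,3],d
def onz(c,u,v,z):
    o,d=ray(c,u,v);return o+d*(z-o[2])/d[2]
def W(p,L):
    x,y,a=p[:3];R=np.array([[np.cos(a),-np.sin(a),0],[np.sin(a),np.cos(a),0],[0,0,1]])
    return np.atleast_2d(L)@R.T+[x,y,0]
E
python3 - <<'E'
from h import *
d=pickle.load(open("d0.pkl","rb"));c=d["scene"]
cr=lambda u,v:(u/3+150-1/3,v/3+145-1/3)
L=np.array([[-.205,.201,0],[-.205,.119,0],[-.205,.201,.052],[-.205,.119,.052],[-.118,.201,.052],[-.18,.140,.098],[-.197,0,.091]])
px=np.array([cr(*q) for q in[(268,552),(333,493),(270,514),(332,463),(197,467),(295,421),(418,350)]])
f=lambda p:(proj(c,W(p,L+np.outer([0]*6+[1],[p[3],0,0])))-px).ravel()
s=least_squares(f,[.7,.1,0,0],loss="soft_l1");p=s.x
print(p,np.degrees(p[2]));print(np.round(f(p).reshape(-1,2),1))
print("knob",W(p,[-.18,.14,.098]),onz(c,*px[5],.098),"pad",onz(c,*px[6],.091),W(p,[-.197+p[3],0,.082]))
pr=lambda n,q:print(n,(np.round(proj(c,W(p,q))[0]-[150,145],1)*3))
pr("cross head left front top",[-.12,.18,.309]);pr("right foot",[-.12,-.18,0]);pr("lug front top",[-.19,.096,.055])
# pointer: at case x=-.105, y~.13; solve z for clip centre on the front face
for n,q in(("clipfront",(205,290)),("ptrtip",(250,264))):
    u,v=cr(*q);o,dd=ray(c,u,v)
    for xf in(-.105,-.12,-.125):
        a=p[2];nn=np.array([np.cos(a),np.sin(a),0]);t=(nn@(W(p,[xf,0,0])[0]-o))/(nn@dd);w=o+t*dd
        R=np.array([[np.cos(a),np.sin(a)],[-np.sin(a),np.cos(a)]]);print(n,xf,R@(w[:2]-p[:2]),w[2])
# bystanders tops
S=1.42
for n,q,z in(("jigger",(272,467),.101),("can",(233,393),.135),("glass",(518,293),.1)):print(n,onz(c,q[0]/S,q[1]/S,z))
t=d["top"]
print("top: knob",proj(t,W(p,[-.18,.14,.098]))*S)
E
```

```text
[ 0.68125921  0.05402647  0.11834503 -0.00507233] 6.780670494324605
[[ 0.7  2.3]
 [ 0.5  2. ]
 [-0.7  1. ]
 [ 0.7 -1.9]
 [-2.6 -0.7]
 [-0.5 -0.7]
 [ 0.5 -1.6]]
knob [[0.48598859 0.17179481 0.098     ]] [0.48343501 0.17249844 0.098     ] pad [0.47742631 0.03539736 0.091     ] [[0.4806003 0.030168  0.082    ]]
cross head left front top [187.2 206.7]
right foot [459.  279.6]
lug front top [336.9 429.6]
clipfront -0.105 [-0.105       0.15580943] 0.20545683869949105
clipfront -0.12 [-0.12        0.16989228] 0.22328035362990484
clipfront -0.125 [-0.125       0.17458657] 0.22922152527337625
ptrtip -0.105 [-0.105       0.10422586] 0.1985378158733645
ptrtip -0.12 [-0.12        0.11953339] 0.21652559830305285
ptrtip -0.125 [-0.125       0.12463589] 0.22252152577961548
jigger [0.46897105 0.35271029 0.101     ]
can [0.61335478 0.32049461 0.135     ]
glass [ 0.47973191 -0.28745425  0.1       ]
top: knob [[298.31511766 341.55137048]]
```

Call:
apply_moves([
  [[0,0,0.1],[0,-0.5,0],0.2],
  [[0,0,0.1],[0,-0.5,0],0.2],
  [[0,0,0.1],[0,-0.5,0],0.2],
  [[0,0,0.064],[0,-0.5,0],0.2],
  [[0,0,0],[0,-0.5,0],0.2],
])

```text
time_s: 0.6
ee_pos: [0.1729, -0.3086, 0.2221]
tool_rot: [[0.993, 0.115, -0.0], [0.115, -0.993, 0.001], [-0.0, -0.001, -1.0]]
ft_force: [0.6, 0.2, 1.2]
width: 0.0514
grasp_force: 0.0
```

Call:
apply_moves([
  [[0,0,0],[0.33,-0.36,0],0],
  [[0,0,0],[0.33,-0.36,0],0],
  [[0,0,0],[0.33,-0.36,0],0],
  [[0,0,0],[0.33,-0.36,0],0],
  [[0,0,0],[0.33,-0.36,0],0],
])

```text
time_s: 1.1
ee_pos: [0.3169, -0.111, 0.2228]
tool_rot: [[0.993, 0.117, 0.001], [0.117, -0.993, -0.0], [0.001, 0.001, -1.0]]
ft_force: [1.2, -1.0, 0.1]
width: 0.011
grasp_force: 0.0
```

Call:
apply_moves([
  [[0,0,0],[0.33,-0.36,0],0],
  [[0,0,0],[0.33,-0.36,0],0],
  [[0,0,0],[0.33,-0.36,0],0],
  [[0,0,0],[0.33,-0.36,0],0],
  [[0,0,0],[0,0,0],0],
])

```text
time_s: 1.6
ee_pos: [0.4336, 0.0501, 0.2228]
tool_rot: [[0.992, 0.123, 0.003], [0.123, -0.992, 0.002], [0.003, -0.001, -1.0]]
ft_force: [0.0, -0.2, 0.5]
width: 0.0004
grasp_force: 0.0
```

```bash
python3 - <<'E'
from cell import robot, imaging
import cv2,numpy as np,pickle
d={n:imaging.get_image(n) for n in("scene","top")}
pickle.dump(d,open("d1.pkl","wb"))
o=robot.get_obs();print(o["time_s"],o["ee_pos"],o["q"],o["ft_force"],o["width"])
a=cv2.resize(d["scene"]["img"][180:350,190:330],None,fx=3,fy=3,interpolation=2)
b=cv2.resize(d["top"]["img"][150:290,180:300],None,fx=3,fy=3,interpolation=2)
h=max(a.shape[0],b.shape[0]);c=np.zeros((h,a.shape[1]+b.shape[1],3),np.uint8);c[:a.shape[0],:a.shape[1]]=a;c[:b.shape[0],a.shape[1]:]=b
print(a.shape,b.shape);cv2.imwrite("pics/c1.png",c[:,:,::-1])
E
```

```text
1.7 [0.43014088 0.04659045 0.22218758] [-2.96736463e+00  6.61362539e+00  1.05952313e+02 -1.70497266e-02
  6.75207180e+01  8.00944469e+01] [ 0.42179081  0.1090219  -0.23053844] 0.0003901101869771159
(510, 420, 3) (420, 360, 3)
```

View pics/c1.png

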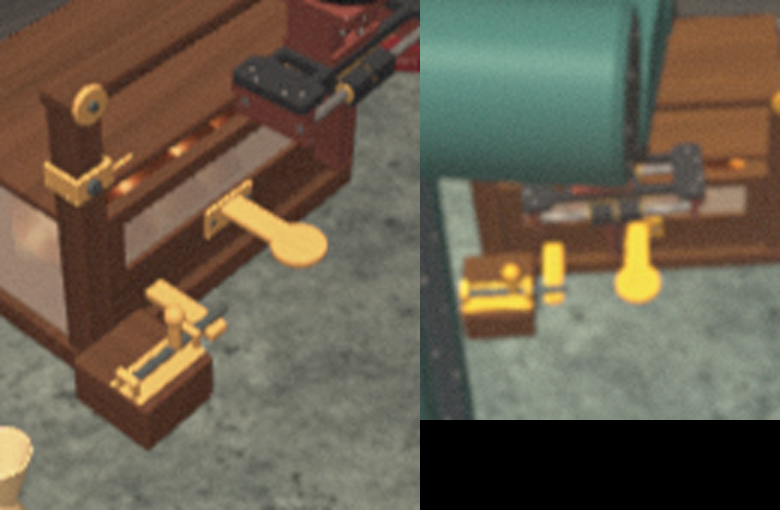

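The two crops show the closed gripper over the case. The knob is at (175,314) in the scene crop and (91,270) in the top crop. The pad centre is at (299,244) and (217,281).

```bash
python3 - <<'E'
from h import *
d=pickle.load(open("d1.pkl","rb"));s,t=d["scene"],d["top"]
S=lambda u,v:(u/3+190-1/3,v/3+180-1/3);T=lambda u,v:(u/3+180-1/3,v/3+150-1/3)
def tri(a,b):
    f=lambda X:np.r_[(proj(s,X)-a)[0],(proj(t,X)-b)[0]]
    r=least_squares(f,[.5,.1,.1]);return r.x,np.round(r.fun,1)
print("knob",tri(S(175,314),T(91,270)));print("pad",tri(S(299,244),T(217,281)))
print("top rays: knob",onz(t,*T(91,270),.098),"pad",onz(t,*T(217,281),.091))
L=np.array([[-.205,.201,0],[-.205,.119,0],[-.205,.201,.052],[-.205,.119,.052],[-.118,.201,.052],[-.18,.140,.098],[-.197,0,.091],[-.12,.18,.309]])
ps=np.array([S(*q) for q in[(149,448),(213,390),(150,411),(213,360),(77,364),(175,314),(299,244),(68,106)]])
Lt=np.array([[-.205,.201,0],[-.205,.119,0],[-.18,.140,.098],[-.197,0,.091]])
pt=np.array([T(*q) for q in[(48,337),(114,334),(91,270),(217,281)]])
def f(p):
    a=L.copy();a[6,0]+=p[3];b=Lt.copy();b[3,0]+=p[3]
    return np.r_[(proj(s,W(p,a))-ps).ravel(),(proj(t,W(p,b))-pt).ravel()]
r=least_squares(f,[.68,.05,.1,0],loss="soft_l1");p=r.x;print(p,np.degrees(p[2]));print(np.round(f(p).reshape(-1,2),1).tolist())
print("knob",W(p,[-.18,.14,.098]),"pad",W(p,[-.197+p[3],0,.082]))
np.save("case.npy",p)
E
```

```text
knob (array([0.48526484, 0.17179445, 0.09988619]), array([-0.3, -0.4,  0. ,  0.7]))
pad (array([0.48090641, 0.0316091 , 0.08882097]), array([-0.3, -0.4,  0. ,  0.7]))
top rays: knob [0.48949683 0.17237367 0.098     ] pad [0.48213558 0.03161841 0.091     ]
[ 0.68417028  0.05808365  0.13757007 -0.00817353] 7.882184622591032
[[0.6, 1.9], [0.2, 1.0], [-0.5, 0.4], [0.1, -2.8], [-2.8, -1.0], [-0.8, -0.1], [0.2, -1.3], [-0.3, -0.8], [-0.5, 2.3], [1.3, 0.9], [0.0, 0.7], [0.5, 0.3]]
knob [[0.48667178 0.17207637 0.098     ]] pad [[0.4809352  0.02994686 0.082     ]]
```

Call:
apply_moves([
  [[0,0,0],[0.36,-0.25,0],0],
  [[0,0,0],[0.36,-0.25,0],0],
  [[0,0,0],[0,-0.25,0.25],0],
  [[0,0,0],[0,0,0.35],0],
  [[0,0,0],[0,0,0.35],0],
])

```text
time_s: 2.2
ee_pos: [0.4927, 0.1275, 0.127]
tool_rot: [[0.993, 0.117, 0.001], [0.117, -0.993, -0.0], [0.0, 0.0, -1.0]]
ft_force: [0.4, -0.5, -0.8]
width: 0.0008
grasp_force: 0.0
```

Call:
apply_moves([
  [[0,0,0],[0,0,0.35],0],
  [[0,0,0],[0,0,0],0],
  [[0,0,0],[0,0,0],0],
])

```text
time_s: 2.5
ee_pos: [0.4923, 0.1273, 0.0929]
tool_rot: [[0.993, 0.116, -0.002], [0.116, -0.993, -0.0], [-0.002, 0.0, -1.0]]
ft_force: [-0.0, 0.5, 0.3]
width: 0.0005
grasp_force: 0.0
```

Call:
apply_moves([
  [[0,0,0],[0,-0.08,0.05],0],
  [[0,0,0],[0,-0.06,0],0],
  [[0,0,0],[0,-0.06,0],0],
  [[0,0,0],[0,-0.06,0],0],
  [[0,0,0],[0,-0.06,0],0],
])

```text
time_s: 3.0
ee_pos: [0.4899, 0.161, 0.0883]
tool_rot: [[0.993, 0.118, 0.002], [0.118, -0.993, -0.0], [0.001, 0.0, -1.0]]
ft_force: [0.5, -2.3, 2.0]
width: 0.0005
grasp_force: 1.2
```

Call:
apply_moves([
  [[0,0,0],[0,-0.05,0],0],
  [[0,0,0],[0,-0.05,0],0],
  [[0,0,0],[0,0,0],0],
])

```text
time_s: 3.3
ee_pos: [0.4882, 0.1712, 0.0877]
tool_rot: [[0.993, 0.118, 0.0], [0.118, -0.993, 0.0], [0.0, -0.0, -1.0]]
ft_force: [0.0, 0.0, -0.1]
width: 0.0007
grasp_force: 0.0
```

Call:
apply_moves([
  [[0,0,0],[0,-0.03,0],0],
  [[0,0,0],[0,-0.03,0],0],
  [[0,0,0],[0,-0.02,0],0],
])

```text
time_s: 3.6
ee_pos: [0.4873, 0.1784, 0.0876]
tool_rot: [[0.993, 0.118, 0.0], [0.118, -0.993, -0.0], [0.0, 0.0, -1.0]]
ft_force: [1.1, -1.2, 0.5]
width: 0.0004
grasp_force: 1.1
```

Call:
apply_moves([
  [[0,0,0],[0,-0.02,0],0],
  [[0,0,0],[0,0,0],0],
])

```text
time_s: 3.8
ee_pos: [0.4871, 0.1806, 0.0876]
tool_rot: [[0.993, 0.118, 0.0], [0.118, -0.993, 0.0], [0.0, -0.0, -1.0]]
ft_force: [0.6, -0.3, 0.0]
width: 0.0006
grasp_force: 0.5
```

```bash
python3 - <<'E'
from cell import robot, imaging
import cv2,numpy as np,pickle
d={n:imaging.get_image(n) for n in("scene","top")}
pickle.dump(d,open("d2.pkl","wb"))
o=robot.get_obs();print(o["time_s"],o["ee_pos"],o["q"],o["ft_force"],o["width"])
a=cv2.resize(d["scene"]["img"][180:350,190:330],None,fx=3,fy=3,interpolation=2)
b=cv2.resize(d["top"]["img"][150:290,180:300],None,fx=3,fy=3,interpolation=2)
c=np.zeros((510,780,3),np.uint8);c[:,:420]=a;c[:420,420:]=b
cv2.imwrite("pics/c2.png",c[:,:,::-1])
E
```

```text
3.9 [0.48680074 0.18050889 0.08760862] [1.26997052e+01 2.36205287e+01 1.04819565e+02 3.33683470e-02
 5.15818144e+01 9.59318574e+01] [ 0.87451278 -0.27647441  0.16041918] 0.0006250532541208812
```

View pics/c2.png

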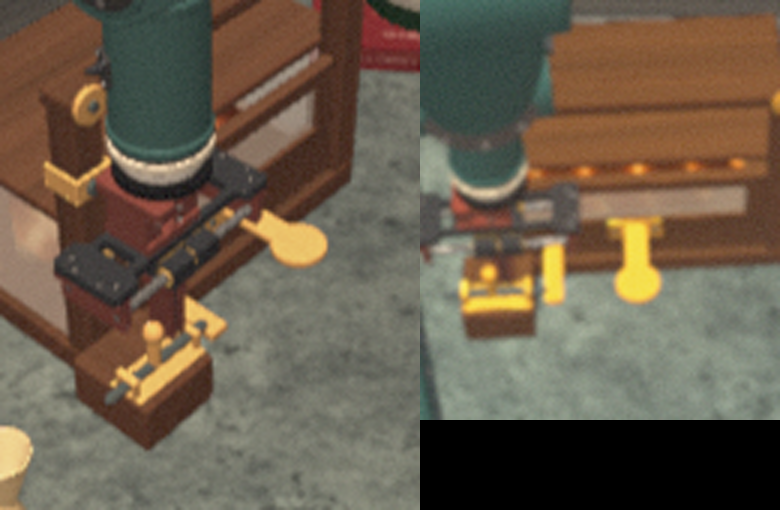

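The knob has moved to (153,328) in the scene crop and (489,272) in the top crop, which is about 26 mm. The rod end is now at the lug's edge. I'll push about 5 mm further.

Call:
apply_moves([
  [[0,0,0],[0,-0.025,0],0],
  [[0,0,0],[0,-0.025,0],0],
  [[0,0,0],[0,0,0],0],
])

```text
time_s: 4.2
ee_pos: [0.4864, 0.1856, 0.0876]
tool_rot: [[0.993, 0.118, -0.0], [0.118, -0.993, 0.0], [-0.0, -0.0, -1.0]]
ft_force: [0.7, -1.1, 0.2]
width: 0.0009
grasp_force: 0.6
```

```bash
python3 - <<'E'
from h import *
p=np.load("case.npy")
from cell import robot
o=robot.get_obs();print(o["ee_pos"],o["ft_force"],o["ft_torque"],o["grasp_force"])
d=pickle.load(open("d2.pkl","rb"));s,t=d["scene"],d["top"]
S=lambda u,v:(u/3+190-1/3,v/3+180-1/3);T=lambda u,v:(u/3+180-1/3,v/3+150-1/3)
f=lambda X:np.r_[(proj(s,X)-S(153,328))[0],(proj(t,X)-T(69,271))[0]]
r=least_squares(f,[.5,.1,.1]);print(r.x,np.linalg.norm(r.x[:2]-[.48526,.17179]))
E
```

```text
[0.48636376 0.18558361 0.08764813] [ 0.71310028 -1.07551692  0.20298887] [-0.21203357 -0.18837242  0.0171442 ] 0.5912220664322376
[0.48389962 0.1960571  0.10158439] 0.024305201123394064
```

Call:
apply_moves([
  [[0,0,0],[0,-0.02,0],0],
  [[0,0,0],[0,0,0],0],
  [[0,0,0],[0,0.2,0],0],
  [[0,0,0],[0,0,-0.5],0],
  [[0,0,0],[-0.3,0.3,-0.3],0],
])

```text
time_s: 4.7
ee_pos: [0.4672, 0.1372, 0.1688]
tool_rot: [[0.993, 0.119, 0.005], [0.119, -0.993, 0.002], [0.005, -0.002, -1.0]]
ft_force: [-0.0, -1.2, 0.5]
width: 0.0005
grasp_force: 0.0
```

Call:
apply_moves([
  [[0,0,0],[-0.3,0.35,-0.15],0],
  [[0.18,0,0],[-0.2,0.45,0],0],
  [[0.18,0,0],[0,0.45,0],0],
  [[0.18,0,0],[0,0.45,0],0],
  [[0.18,0,0],[0,0,0],0],
])

```text
time_s: 5.2
ee_pos: [0.4369, -0.016, 0.1684]
tool_rot: [[0.993, 0.097, -0.063], [0.115, -0.881, 0.46], [-0.011, -0.464, -0.886]]
ft_force: [0.4, 0.0, -1.0]
width: 0.0001
grasp_force: 0.0
```

```bash
cat > st.py <<'E'
from cell import robot
import numpy as np
o=robot.get_obs();print(o["time_s"],np.round(o["ee_pos"],4),np.round(o["q"],1),np.round(o["ft_force"],2));print(np.round(o["tool_rot"],3).tolist())
E
python3 st.py
```

```text
5.2 [ 0.4369 -0.016   0.1684] [-30.5  19.1 105.3  22.2  74.7  43.5] [ 0.43  0.01 -1.02]
[[0.993, 0.097, -0.063], [0.115, -0.881, 0.46], [-0.011, -0.464, -0.886]]
```

```bash
cat > fk.py <<'E'
import numpy as np
from scipy.spatial.transform import Rotation as R
from scipy.optimize import least_squares
r=lambda ax,a:R.from_euler(ax,a,degrees=True)
def rot(q,sg=-1,c=0,s4=1):return r('z',q[0])*r('y',q[1]+q[2])*r('z',s4*q[3])*r('y',q[4])*r('z',sg*q[5]+c)
def pos(q,k):
    a,h,L1,ox,L2,e,w,L3=k
    return r('z',q[0]).apply([a,e,h])+(r('z',q[0])*r('y',q[1])).apply([0,0,L1])+(r('z',q[0])*r('y',q[1]+q[2])).apply([ox,0,L2])+(r('z',q[0])*r('y',q[1]+q[2])*r('z',q[3])).apply([0,w,0])+rot(q).apply([0,0,L3])
D=[([-73.459,20.558,86.54,0,72.909,-6.595],[.236,-.552,.223]),([-2.967,6.6136,105.952,-.017,67.52,80.094],[.43014,.04659,.22219]),([12.6997,23.6205,104.8196,.033,51.58,95.93],[.4868,.1805,.0876]),([-30.5,19.1,105.3,22.2,74.7,43.5],[.4369,-.016,.1684])]
E
python3 - <<'E'
from fk import *
q=D[3][0];T=np.array([[0.993,0.097,-0.063],[0.115,-0.881,0.46],[-0.011,-0.464,-0.886]])
for s4 in(1,-1):
  print(s4,np.round((rot(q,s4=s4)*r('z',0)).as_matrix()[:,2],3))
  for sg in(1,-1):
    for Q,Tx in((q,T),(D[0][0],np.array([[.92,.393,0],[.393,-.92,0],[0,0,-1]]))):
      M=rot(Q,sg,0,s4).as_matrix();x=M.T@Tx[:,0];print(sg,np.degrees(np.arctan2(x[1],x[0])))
f=lambda k:np.concatenate([pos(q,k)-p for q,p in D]+[1e-3*(np.array(k)-[0,.3,.4,0,.4,.03,.03,.2])])
s=least_squares(f,[0,.3,.4,0,.4,.03,.03,.2]);print(np.round(s.x,4),np.round(s.fun[:12]*1000,1))
E
```

```text
1 [-0.062  0.46  -0.886]
1 90.00279528910194
1 90.00509056617703
-1 177.00279528910193
-1 76.81509056617703
-1 [-0.432 -0.168 -0.886]
1 110.65403563319043
1 90.00509056617703
-1 -162.34596436680957
-1 76.81509056617703
[-0.0008  0.2673  0.6119  0.113   0.4348  0.0698 -0.0008  0.3815] [-0.2 -0.  -0.1  0.   0.   0.2 -0.1  0.  -0.   0.1  0.  -0. ]
```

```bash
cat >> fk.py <<'E'
K=[-0.0008,0.2673,0.6119,0.113,0.4348,0.0698,-0.0008,0.3815]
LO=np.array([-170.27,-57.76,12.27,-55.21,11.17,-170.74]);HI=np.array([170.27,135,136.19,235.2,155.16,170.74])
def target(az,tilt,up):
    z=(r('z',az)*r('y',90)).apply([0,0,1]) ;Rm=r('z',az)*r('y',180-tilt) # z points fwd-down; tilt from vertical
    return Rm*r('z',0 if up else 180)
def ik(p,Rt,q0):
    f=lambda q:np.r_[10*(pos(q,K)-p),(rot(q,1,90).inv()*Rt).as_rotvec()]
    s=least_squares(f,np.clip(q0,LO+.1,HI-.1),bounds=(LO,HI),x_scale=30.);return s.x,np.abs(s.fun).max()
E
python3 - <<'E'
from fk import *
for az in(30,50,70,90):
  for tilt in(60,72,80):
    for up in(0,1):
      Rt=target(az,tilt,up)
      best=min((ik(np.array([.478,.02,z]),Rt,q0)+(q0,) for z in(.05,) for q0 in([-45,20,110,60,75,20],[-45,20,110,120,75,-60],[-45,20,110,60,75,120])),key=lambda t:t[1])
      print(az,tilt,up,np.round(best[0]),round(best[1],4))
print(target(60,72,0).as_matrix().round(2).tolist())
E
```

```text
30 60 0 [-53.  49. 136.  87.  59. -90.] 0.1888
30 60 1 [-53.  49. 136.  87.  59.  90.] 0.1888
30 72 0 [ -62.   68.  136.   86.   72. -113.] 0.1588
30 72 1 [-62.  68. 136.  86.  72.  67.] 0.1588
30 80 0 [ -65.   80.  136.   85.   79. -125.] 0.094
30 80 1 [-65.  80. 136.  85.  79.  55.] 0.094
50 60 0 [-53.  48. 131.  77.  60. -89.] 0.0
50 60 1 [-53.  48. 131.  77.  60.  91.] 0.0
50 72 0 [-58.  59. 129.  75.  70. -98.] 0.0
50 72 1 [-58.  59. 129.  75.  70.  82.] 0.0
50 80 0 [ -60.   66.  127.   73.   76. -103.] 0.0
50 80 1 [-60.  66. 127.  73.  76.  77.] 0.0
70 60 0 [-47.  46. 117.  56.  69. -74.] 0.0
70 60 1 [-47.  46. 117.  56.  69. 106.] 0.0
70 72 0 [-51.  55. 114.  57.  78. -80.] 0.0
70 72 1 [-51.  55. 114.  57.  78. 100.] 0.0
70 80 0 [-52.  61. 112.  57.  84. -84.] 0.0
70 80 1 [-52.  61. 112.  57.  84.  96.] 0.0
90 60 0 [-40.  48. 103.  42.  80. -68.] 0.0
90 60 1 [-40.  48. 103.  42.  80. 112.] 0.0
90 72 0 [-42.  56.  99.  45.  89. -72.] 0.0
90 72 1 [-42.  56.  99.  45.  89. 108.] 0.0
90 80 0 [-43.  61.  97.  46.  95. -74.] 0.0
90 80 1 [-43.  61.  97.  46.  95. 106.] 0.0
[[0.15, 0.87, 0.48], [0.27, -0.5, 0.82], [0.95, 0.0, -0.31]]
```

```bash
cat > plan.py <<'E'
from fk import *
from cell import robot
def rotplan(Rt,n=None):
    o=robot.get_obs();Rc=R.from_matrix(o["tool_rot"]);v=(Rc.inv()*Rt).as_rotvec();a=np.degrees(np.linalg.norm(v))
    n=n or int(np.ceil(a/8));return o,Rc,v,a,n
E
python3 - <<'E'
from plan import *
Rt=target(58,72,1);o,Rc,v,a,n=rotplan(Rt)
print("angle",a,"rows",n,"per-row units",np.round(v/n/(np.pi/4),4))
q=o["q"]
for i in range(0,n+1,4):
    q,e=ik(o["ee_pos"],Rc*R.from_rotvec(v*i/n),q);print(i,np.round(q),round(e,4), "wrist z",round(float((o["ee_pos"]-(Rc*R.from_rotvec(v*i/n)).apply([0,0,.38]))[2]),3))
for p in([.428,-.054,.168],[.428,-.054,.04],[.477,.024,.04],[.477,.024,.15]):
    q,e=ik(np.array(p),Rt,q);print(p,np.round(q),round(e,4))
print(np.round(Rt.as_matrix(),3).tolist())
E
```

```text
angle 124.00243768299701 rows 16 per-row units [ 0.0846 -0.0141  0.1493]
0 [-31.  19. 105.  22.  75.  44.] 0.0 wrist z 0.505
4 [-38.  27. 103.  30.  84.  60.] 0.0 wrist z 0.447
8 [-46.  33. 106.  38.  87.  77.] 0.0 wrist z 0.378
12 [-54.  37. 114.  47.  86.  91.] 0.0 wrist z 0.319
16 [-63.  40. 124.  56.  80. 103.] 0.0 wrist z 0.286
[0.428, -0.054, 0.168] [-66.  40. 121.  52.  83. 105.] 0.0
[0.428, -0.054, 0.04] [-66.  57. 119.  55.  74.  93.] 0.0
[0.477, 0.024, 0.04] [-55.  58. 123.  68.  72.  89.] 0.0
[0.477, 0.024, 0.15] [-55.  43. 125.  64.  77. 102.] 0.0
[[-0.164, -0.848, 0.504], [-0.262, 0.53, 0.807], [-0.951, -0.0, -0.309]]
```

Call:
apply_moves([
  [[0.0846,-0.0141,0.1493],[0,0,0],0],
  [[0.0846,-0.0141,0.1493],[0,0,0],0],
  [[0.0846,-0.0141,0.1493],[0,0,0],0],
  [[0.0846,-0.0141,0.1493],[0,0,0],0],
  [[0.0846,-0.0141,0.1493],[0,0,0],0],
])

```text
time_s: 5.7
ee_pos: [0.4355, -0.0122, 0.168]
tool_rot: [[0.867, -0.495, -0.053], [-0.308, -0.617, 0.724], [-0.392, -0.611, -0.688]]
ft_force: [-0.2, 0.0, -0.1]
width: 0.0008
grasp_force: 0.0
```

Call:
apply_moves([
  [[0.0846,-0.0141,0.1493],[0,0,0],0],
  [[0.0846,-0.0141,0.1493],[0,0,0],0],
  [[0.0846,-0.0141,0.1493],[0,0,0],0],
  [[0.0846,-0.0141,0.1493],[0,0,0],0],
  [[0.0846,-0.0141,0.1493],[0,0,0],0],
])

```text
time_s: 6.2
ee_pos: [0.4355, -0.0124, 0.1678]
tool_rot: [[0.45, -0.881, 0.147], [-0.481, -0.101, 0.871], [-0.752, -0.463, -0.469]]
ft_force: [-0.3, -0.3, 0.1]
width: 0.001
grasp_force: 0.0
```

Call:
apply_moves([
  [[0.0846,-0.0141,0.1493],[0,0,0],0],
  [[0.0846,-0.0141,0.1493],[0,0,0],0],
  [[0.0846,-0.0141,0.1493],[0,0,0],0],
  [[0.0846,-0.0141,0.1493],[0,0,0],0],
  [[0.0846,-0.0141,0.1493],[0,0,0],0],
])

```text
time_s: 6.7
ee_pos: [0.4355, -0.0126, 0.1677]
tool_rot: [[-0.074, -0.894, 0.442], [-0.329, 0.441, 0.835], [-0.941, -0.084, -0.327]]
ft_force: [0.6, 0.4, 1.1]
width: 0.0002
grasp_force: 0.0
```

Call:
apply_moves([
  [[0.0846,-0.0141,0.1493],[0,0,0],0],
  [[0,0,0],[0,0,0],0],
])

```text
time_s: 6.9
ee_pos: [0.4342, -0.0113, 0.1682]
tool_rot: [[-0.17, -0.849, 0.5], [-0.261, 0.529, 0.808], [-0.95, 0.007, -0.312]]
ft_force: [-0.9, -0.1, -0.0]
width: 0.0005
grasp_force: 0.0
```

```bash
python3 - <<'E'
from plan import *
Rt=target(58,72,1);o,Rc,v,a,n=rotplan(Rt)
print(o["time_s"],np.round(o["ee_pos"],4),np.round(o["q"]),np.round(o["ft_force"],2),"resid rot units",np.round(v/(np.pi/4),3))
for a,b in((o["ee_pos"],[.428,-.054,.168]),([.428,-.054,.168],[.428,-.054,.042]),([.428,-.054,.042],[.477,.024,.042])):
    print(np.round(Rt.inv().apply(np.array(b)-a)*10,3))
E
```

```text
6.9 [ 0.4342 -0.0113  0.1682] [-63.  40. 125.  56.  80. 103.] [-0.88 -0.12 -0.05] resid rot units [ 0.005 -0.004 -0.008]
[ 0.124 -0.174 -0.375]
[1.198 0.    0.389]
[-0.285 -0.002  0.876]
```

Call:
apply_moves([
  [[0,0,0],[0.12,-0.17,-0.38],0],
  [[0,0,0],[0.4,0,0.13],0],
  [[0,0,0],[0.4,0,0.13],0],
  [[0,0,0],[0.4,0,0.13],0],
  [[0,0,0],[0,0,0],0],
])

```text
time_s: 7.4
ee_pos: [0.4279, -0.0555, 0.0377]
tool_rot: [[-0.169, -0.851, 0.497], [-0.264, 0.525, 0.809], [-0.95, 0.005, -0.313]]
ft_force: [-0.6, 0.2, 0.1]
width: 0.0004
grasp_force: 0.0
```

```bash
python3 st.py; python3 - <<'E'
from cell import robot, imaging
import cv2,numpy as np,pickle
d={n:imaging.get_image(n) for n in("scene","top")}
pickle.dump(d,open("d3.pkl","wb"))
a=cv2.resize(d["scene"]["img"][180:350,190:330],None,fx=3,fy=3,interpolation=2)
b=cv2.resize(d["top"]["img"][150:310,180:300],None,fx=3,fy=3,interpolation=2)
c=np.zeros((510,780,3),np.uint8);c[:,:420]=a;c[:480,420:]=b
cv2.imwrite("pics/c3.png",c[:,:,::-1])
E
```

```text
7.4 [ 0.4279 -0.0555  0.0377] [-65.9  57.3 119.1  54.7  73.8  93.5] [-0.57  0.23  0.1 ]
[[-0.169, -0.851, 0.497], [-0.264, 0.525, 0.809], [-0.95, 0.005, -0.313]]
```

View pics/c3.png

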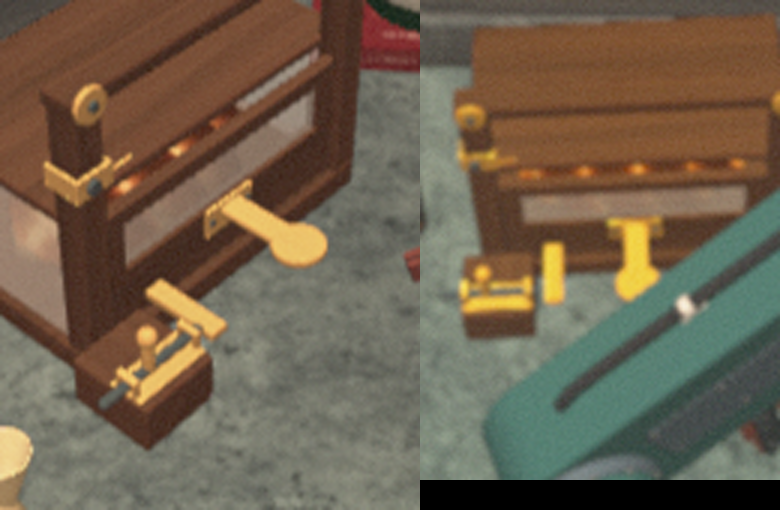

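The rod now ends short of the lug, and the knob is at (148,335). The pointer tip shows at (131,157) in the scene crop and (517,163) in the top crop. I'll triangulate its height and plan the advance.

```bash
python3 - <<'E'
from h import *
from plan import *
d=pickle.load(open("d3.pkl","rb"));s,t=d["scene"],d["top"]
S=lambda u,v:(u/3+190-1/3,v/3+180-1/3);T=lambda u,v:(u/3+180-1/3,v/3+150-1/3)
def tri(a,b):
    f=lambda X:np.r_[(proj(s,X)-a)[0],(proj(t,X)-b)[0]]
    q=least_squares(f,[.5,.1,.1]);return q.x,np.round(q.fun,1)
print("ptr tip",tri(S(131,157),T(97,163)),"knob",tri(S(148,334),T(63,272)), "sash top right corner?")
o=robot.get_obs();Rc=R.from_matrix(o["tool_rot"])
print(np.round(Rc.inv().apply(np.array([.477,.024,.042])-o["ee_pos"])*10,3),"up unit(10mm)",np.round(Rc.inv().apply([0,0,.1]),3))
E
```

```text
ptr tip (array([0.54467209, 0.15987866, 0.22102752]), array([ 0.1,  0.1, -0. , -0.2])) knob (array([0.48257184, 0.20269055, 0.1007828 ]), array([-0.2, -0.2,  0. ,  0.4])) sash top right corner?
[-0.281 -0.002  0.885] up unit(10mm) [-0.095  0.    -0.031]
```

Call:
apply_moves([
  [[0,0,0],[-0.13,0,0.34],0],
  [[0,0,0],[-0.1,0,0.3],0],
  [[0,0,0],[-0.08,0,0.25],0],
  [[0,0,0],[0,0,0],0],
])

```text
time_s: 7.9
ee_pos: [0.4776, 0.0278, 0.0472]
tool_rot: [[-0.163, -0.853, 0.496], [-0.267, 0.522, 0.81], [-0.95, -0.0, -0.313]]
ft_force: [-0.7, -0.2, 0.9]
width: 0.0006
grasp_force: 0.0
```

Call:
apply_moves([
  [[0,0,0],[-0.0475,0,-0.0157],0],
  [[0,0,0],[-0.0475,0,-0.0157],0],
  [[0,0,0],[-0.0475,0,-0.0157],0],
  [[0,0,0],[0,0,0],0],
])

```text
time_s: 8.3
ee_pos: [0.4776, 0.0237, 0.0596]
tool_rot: [[-0.166, -0.85, 0.5], [-0.266, 0.527, 0.807], [-0.949, 0.001, -0.314]]
ft_force: [0.1, 0.4, -0.2]
width: 0.0005
grasp_force: 0.0
```

Call:
apply_moves([
  [[0,0,0],[-0.0285,0,-0.0094],0],
  [[0,0,0],[-0.0285,0,-0.0094],0],
  [[0,0,0],[-0.0285,0,-0.0094],0],
])

```text
time_s: 8.6
ee_pos: [0.4774, 0.0245, 0.0674]
tool_rot: [[-0.168, -0.85, 0.499], [-0.266, 0.527, 0.807], [-0.949, 0.003, -0.315]]
ft_force: [0.2, -0.1, -2.4]
width: 0.0004
grasp_force: 1.0
```

Call:
apply_moves([
  [[0,0,0],[-0.0285,0,-0.0094],0],
  [[0,0,0],[-0.0285,0,-0.0094],0],
  [[0,0,0],[-0.0285,0,-0.0094],0],
])

```text
time_s: 8.9
ee_pos: [0.4775, 0.0246, 0.0766]
tool_rot: [[-0.168, -0.85, 0.499], [-0.266, 0.526, 0.808], [-0.949, 0.003, -0.314]]
ft_force: [-1.5, -0.9, -2.6]
width: 0.0007
grasp_force: 1.3
```

Call:
apply_moves([
  [[0,0,0],[-0.0285,0,-0.0094],0],
  [[0,0,0],[-0.0285,0,-0.0094],0],
  [[0,0,0],[-0.0285,0,-0.0094],0],
  [[0,0,0],[-0.0285,0,-0.0094],0],
  [[0,0,0],[-0.0285,0,-0.0094],0],
])

```text
time_s: 9.4
ee_pos: [0.4775, 0.0247, 0.0919]
tool_rot: [[-0.167, -0.85, 0.499], [-0.266, 0.526, 0.808], [-0.949, 0.003, -0.314]]
ft_force: [-1.0, -3.4, -1.9]
width: 0.0005
grasp_force: 1.4
```

Call:
apply_moves([
  [[0,0,0],[-0.0285,0,-0.0094],0],
  [[0,0,0],[-0.0285,0,-0.0094],0],
  [[0,0,0],[-0.0285,0,-0.0094],0],
  [[0,0,0],[-0.0285,0,-0.0094],0],
  [[0,0,0],[0,0,0],0],
])

```text
time_s: 9.9
ee_pos: [0.4775, 0.025, 0.1043]
tool_rot: [[-0.167, -0.85, 0.499], [-0.265, 0.526, 0.808], [-0.95, 0.003, -0.313]]
ft_force: [-0.6, -1.0, -0.9]
width: 0.0004
grasp_force: 0.5
```

```bash
python3 st.py; python3 - <<'E'
from cell import robot, imaging
import cv2,numpy as np,pickle
d={n:imaging.get_image(n) for n in("scene","top")}
pickle.dump(d,open("d4.pkl","wb"))
a=cv2.resize(d["scene"]["img"][180:350,190:330],None,fx=3,fy=3,interpolation=2)
b=cv2.resize(d["top"]["img"][150:310,180:300],None,fx=3,fy=3,interpolation=2)
c=np.zeros((510,780,3),np.uint8);c[:,:420]=a;c[:480,420:]=b
cv2.imwrite("pics/c4.png",c[:,:,::-1])
E
```

```text
9.9 [0.4775 0.025  0.1043] [-54.4  49.  124.7  65.5  74.3  96.2] [-0.58 -1.02 -0.89]
[[-0.167, -0.85, 0.499], [-0.265, 0.526, 0.808], [-0.95, 0.003, -0.313]]
```

View pics/c4.png

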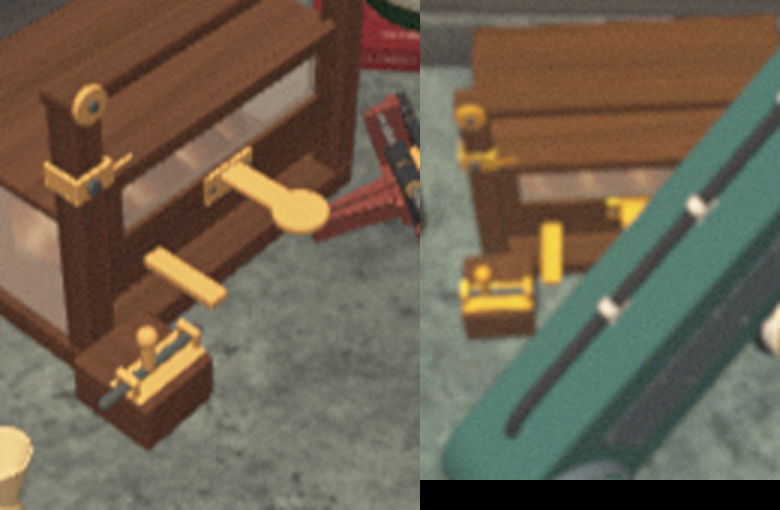

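The sash is rising: the lug is clear of the bolt and the pad has moved to (300,211), with the finger under its edge. From here I'll feel for the buffer in small steps.

Call:
apply_moves([
  [[0,0,0],[-0.019,0,-0.0062],0],
  [[0,0,0],[-0.019,0,-0.0062],0],
  [[0,0,0],[-0.019,0,-0.0062],0],
])

```text
time_s: 10.3
ee_pos: [0.4774, 0.025, 0.1098]
tool_rot: [[-0.168, -0.851, 0.498], [-0.265, 0.526, 0.808], [-0.949, 0.003, -0.314]]
ft_force: [0.6, 0.5, -1.8]
width: 0.0007
grasp_force: 0.9
```

Call:
apply_moves([
  [[0,0,0],[-0.0095,0,-0.0031],0],
  [[0,0,0],[-0.0095,0,-0.0031],0],
])

```text
time_s: 10.5
ee_pos: [0.4774, 0.025, 0.1118]
tool_rot: [[-0.167, -0.851, 0.498], [-0.265, 0.526, 0.808], [-0.949, 0.003, -0.314]]
ft_force: [0.2, -0.4, -2.3]
width: 0.0005
grasp_force: 0.8
```

Call:
apply_moves([
  [[0,0,0],[-0.0095,0,-0.0031],0],
  [[0,0,0],[-0.0048,0,-0.0016],0],
])

```text
time_s: 10.7
ee_pos: [0.4774, 0.0249, 0.1133]
tool_rot: [[-0.167, -0.85, 0.499], [-0.265, 0.526, 0.808], [-0.949, 0.003, -0.314]]
ft_force: [-0.0, 0.3, -1.4]
width: 0.0003
grasp_force: 0.8
```

Call:
apply_moves([
  [[0,0,0],[-0.0071,0,-0.0023],0],
  [[0,0,0],[-0.0071,0,-0.0023],0],
])

```text
time_s: 10.9
ee_pos: [0.4775, 0.0249, 0.1147]
tool_rot: [[-0.168, -0.85, 0.499], [-0.265, 0.526, 0.808], [-0.949, 0.003, -0.314]]
ft_force: [0.6, 1.0, -2.4]
width: 0.0004
grasp_force: 0.8
```

Call:
apply_moves([
  [[0,0,0],[-0.0071,0,-0.0023],0],
  [[0,0,0],[-0.0071,0,-0.0023],0],
])

```text
time_s: 11.1
ee_pos: [0.4775, 0.0249, 0.1162]
tool_rot: [[-0.168, -0.85, 0.499], [-0.265, 0.526, 0.808], [-0.949, 0.003, -0.314]]
ft_force: [-0.9, 1.3, -1.2]
width: 0.0003
grasp_force: 0.9
```

Call:
apply_moves([
  [[0,0,0],[-0.0071,0,-0.0023],0],
  [[0,0,0],[-0.0071,0,-0.0023],0],
])

```text
time_s: 11.3
ee_pos: [0.4775, 0.0248, 0.1175]
tool_rot: [[-0.168, -0.85, 0.499], [-0.266, 0.526, 0.808], [-0.949, 0.003, -0.314]]
ft_force: [-0.9, 1.8, -4.0]
width: 0.0007
grasp_force: 1.8
```

Call:
apply_moves([
  [[0,0,0],[-0.0048,0,-0.0016],0],
  [[0,0,0],[0,0,0],0],
])

```text
time_s: 11.5
ee_pos: [0.4775, 0.0248, 0.1178]
tool_rot: [[-0.168, -0.851, 0.498], [-0.266, 0.526, 0.808], [-0.949, 0.003, -0.315]]
ft_force: [-0.4, 1.8, -5.7]
width: 0.0005
grasp_force: 2.3
```

Call:
apply_moves([
  [[0,0,0],[-0.0076,0,-0.0025],0],
  [[0,0,0],[0,0,0],0],
])

```text
time_s: 11.7
ee_pos: [0.4775, 0.0247, 0.1183]
tool_rot: [[-0.168, -0.851, 0.498], [-0.267, 0.526, 0.808], [-0.949, 0.003, -0.315]]
ft_force: [-1.1, 2.8, -8.6]
width: 0.0004
grasp_force: 3.6
```

Call:
apply_moves([
  [[0,0,0],[-0.0076,0,-0.0025],0],
  [[0,0,0],[0,0,0],0],
])

```text
time_s: 11.9
ee_pos: [0.4775, 0.0246, 0.119]
tool_rot: [[-0.168, -0.851, 0.498], [-0.267, 0.526, 0.808], [-0.949, 0.003, -0.316]]
ft_force: [0.5, 5.1, -12.9]
width: 0.0006
grasp_force: 5.2
```

Call:
apply_moves([
  [[0,0,0],[0,0,0],0],
  [[0,0,0],[0,0,0],0],
  [[0,0,0],[0,0,0],0],
  [[0,0,0],[0,0,0],0],
  [[0,0,0],[0,0,0],0],
])

```text
time_s: 12.4
ee_pos: [0.4775, 0.0247, 0.1194]
tool_rot: [[-0.168, -0.85, 0.499], [-0.266, 0.526, 0.808], [-0.949, 0.003, -0.315]]
ft_force: [-1.1, 2.6, -14.9]
width: 0.0001
grasp_force: 6.6
```

Call:
apply_moves([
  [[0,0,0],[0,0,0],0],
  [[0,0,0],[0,0,0],0],
  [[0,0,0],[0,0,0],0],
  [[0,0,0],[0,0,0],0],
  [[0,0,0],[0,0,0],0],
])

```text
time_s: 12.9
ee_pos: [0.4776, 0.0247, 0.1196]
tool_rot: [[-0.168, -0.85, 0.499], [-0.266, 0.526, 0.808], [-0.949, 0.003, -0.314]]
ft_force: [-1.7, 4.0, -15.6]
width: 0.0004
grasp_force: 7.3
```

Call:
apply_moves([
  [[0,0,0],[0.0095,0,0.0031],0],
  [[0,0,0],[0.0095,0,0.0031],0],
  [[0,0,0],[0.019,0,0.0062],0],
  [[0,0,0],[0.0475,0,0.0157],0],
  [[0,0,0],[0.0475,0,0.0157],0],
])

```text
time_s: 13.4
ee_pos: [0.4781, 0.0249, 0.1068]
tool_rot: [[-0.166, -0.85, 0.5], [-0.263, 0.527, 0.808], [-0.95, 0.002, -0.311]]
ft_force: [0.1, -0.1, 0.0]
width: 0.0003
grasp_force: 0.0
```

Call:
apply_moves([
  [[0,0,0],[0.0475,0,0.0157],0],
  [[0,0,0],[0.0475,0,0.0157],0],
  [[0,0,0],[0.08,0,-0.25],0],
  [[0,0,0],[0.11,0,-0.34],0],
  [[0,0,0],[0.08,0,-0.25],0],
])

```text
time_s: 13.9
ee_pos: [0.4305, -0.0513, 0.0962]
tool_rot: [[-0.167, -0.85, 0.499], [-0.265, 0.526, 0.808], [-0.95, 0.003, -0.313]]
ft_force: [0.4, 0.3, 1.0]
width: 0.0007
grasp_force: 0.0
```

```bash
python3 st.py; python3 - <<'E'
from cell import robot, imaging
import cv2,numpy as np,pickle
d={n:imaging.get_image(n) for n in("scene","top")}
pickle.dump(d,open("d5.pkl","wb"))
a=cv2.resize(d["scene"]["img"][180:350,190:330],None,fx=3,fy=3,interpolation=2)
b=cv2.resize(d["top"]["img"][150:310,180:300],None,fx=3,fy=3,interpolation=2)
c=np.zeros((510,780,3),np.uint8);c[:,:420]=a;c[:480,420:]=b
cv2.imwrite("pics/c5.png",c[:,:,::-1])
E
```

```text
13.9 [ 0.4305 -0.0513  0.0962] [-65.4  49.7 120.8  54.1  77.2  98.3] [0.39 0.35 1.02]
[[-0.167, -0.85, 0.499], [-0.265, 0.526, 0.808], [-0.95, 0.003, -0.313]]
```

View pics/c5.png

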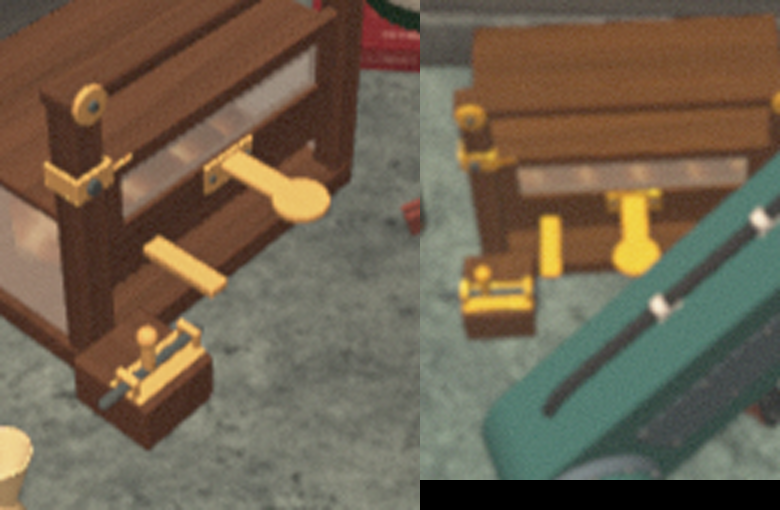

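The sash has stayed up with its pad at (301,199), the bolt is still drawn, and the arm is clear of everything. I'm handing in.

```bash
python3 -c "
from cell import robot
print(robot.hand_in())"
```

```text
the job is handed in; nothing more can be done
None
```

I drew the bolt about 31 mm and raised the sash by its lift plate. I pressed it against the buffer for over a second at roughly 11–13 N (wrist reading 13–16 N, sash friction included), left it up and handed the job in; the hand-in gave no verdict.

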